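Pack the closed samples into the transport tray

ROBOT

A 6-joint arm with a two-finger parallel gripper is mounted at the origin on the work surface. World frame = base frame: x ahead of the robot, y to its left, z up, the work surface at z = 0. Lengths are in m, angles in rad, forces in N, time in s.
With the tool pointing down it reaches from about 0.375 to 0.9 m from the base axis. Payload 3.1 kg.
Tool frame: the origin (TCP) lies between the finger pads; the fingertips stand 19 mm ahead of it and the grasp point (between the pads) is the TCP; z points along the fingers, y is the direction in which the jaws open and shut (so a half turn about z gives the same grasp; the last joint's range is limited). The gripper opens to 87 mm and grips with 3 to 60 N. Pads are 19 mm wide; open, the fingers measure 117 mm over their backs; the gripper's body (75 mm by 190 mm) begins 51 mm behind the grasp point.
Start: joints at [-1.494, 0.527, 1.433, -0, 1.181, -0.178], TCP at [0.158, -0.605, 0.242] pointing down, gripper open.
Joint ranges: [-3.08, 3.08], [-0.75, 2.2], [0.22, 2.44], [-1.43, 4.57], [0, 2.65], [-2.85, 2.85]. Speed limits (rad/s): [2.79, 2.79, 3.14, 3.14, 3.14, 3.14].

INTERFACE

Orientations are given as a unit quaternion [x, y, z, w].
In Python, from rig import robot gives the robot as it stands.
- The arm moves only by the tool apply_moves, never from a script. Its argument "series" is a list of rows, each a list of 7 numbers: the shift along the tool's x, y, z in cm, then the turn, a rotation vector about the tool's x, y, z in degrees, then the opening, from 0 (shut) to 1 (fully open). In form: [[dx, dy, dz, rx, ry, rz, grip], ...]. A call has 1 to 5 rows; each row is the pose to reach, as a shift and turn from the pose commanded when the call began, along the tool's axes at that moment; what a row does not reach only later rows make up. A row lasts 1/12 s, in which the tool goes at most 41.7 mm and 7.16 degrees, less where a joint would pass 70% of its speed; a pose out of reach is approached as far as the arm can. A call with a gripper value outside its range is refused whole. The fingers move at their own pace and stop on an object; "newtons" is the grip in N (left out, the last holds). Time passes only in rows, so rows that repeat a pose let the fingers close. It gives the time, the measured TCP pose, the force and the opening at its end, in the units of the state.
- robot.get_obs(): the state, without advancing time (a new reading comes with each control period).
- robot.camera(name): name is "side" or "top"; returns the picture (420x560x3 uint8, red, green, blue); there is no depth.
- robot.camera_params(name): a dict with "mtx" (3x3 intrinsics, pixels), "D" ([k1, k2, p1, p2, k3] as OpenCV has them; the pictures are not rectified), "origin" and "rotation" of the camera in the world. Camera axes: x right, y down, z forward; pixel columns grow to the right and rows downward; lengths in m; the calibration is good to about 2 mm. A picture is of the moment at which its call begins. camera_params takes no time and is no camera call.
- robot.hand_in(): hands the job in, once; it reports no verdict.
The state is a dict: "time": time; "q": joint angles; "joint_velocities": joint speeds; "joint_torque": joint torques, N m; "position": TCP position; "tool_rot": TCP orientation; "ft_force": force on the tool from outside, world axes, zero at the start; "moment": the same for the moment, N m; "grip_width": finger opening in m.
Only numpy, scipy, OpenCV 4.12 (cv2) and the standard library are available. Lean on these libraries where they do the work, as an engineer would, in place of code of your own. Each camera call takes 0.05 s, during which the arm holds its last target. There are 200 camera calls.

TASK

Pack the sample transport tray: put the closed wide jar, the closed narrow jar and the closed specimen box each into the foam pocket cut for its shape, upright and right down on the pocket's floor, and set each in gently rather than dropping it. Leave the open, empty wide jar, narrow jar and box standing where they are.

Things in the scene. Friction and masses are not known exactly. Their poses are not given: they have to be found in the camera images.
- jar_wide: Closed wide sample jar, to be packed: upright white plastic cylinder, 56 mm diameter, 64 mm high, the top 16 mm an aluminium screw lid of the same diameter, flat on top; 85 to 170 g. Origin: centre of its underside, z up.
- jar_narrow: Closed narrow sample jar, to be packed: upright white plastic cylinder, 34 mm diameter, 64 mm high, the top 16 mm an aluminium screw lid of the same diameter, flat on top; 40 to 85 g. Origin: centre of its underside, z up.
- box_closed: Closed specimen box, to be packed: upright white plastic box, 32 mm along its x, 66 mm along its y, 64 mm high, the top 15 mm an aluminium lid, flush all round; 85 to 170 g. Origin: centre of its underside, z up. At the start its long side (y) lies within 0.5 rad of the world's y.
- open_wide: Open, empty wide jar, to be left alone: like the closed wide jar (56 mm diameter) but without a lid, hollow, 56 mm high. Origin: centre of its underside, z up.
- open_narrow: Open, empty narrow jar, to be left alone: like the closed narrow jar (34 mm diameter) but without a lid, hollow, 56 mm high. Origin: centre of its underside, z up.
- box_open: Open, empty specimen box, to be left alone: like the closed box (32 x 66 mm) but without a lid, hollow, 56 mm high. Origin: centre of its underside, z up.
- insert_wide: Foam insert, grey, 96 x 96 mm and 32 mm high, fixed in the tray; central flat-bottomed pocket, 24 mm deep, round, 76 mm diameter, for the wide jar. Origin: centre of its underside, 7 mm above the table; pocket floor 8 mm above the origin. Axes as the tray's. The three inserts lie in the tray in any order.
- insert_narrow: Foam insert, grey, 96 x 96 mm and 32 mm high, fixed in the tray; central flat-bottomed pocket, 24 mm deep, round, 54 mm diameter, for the narrow jar. Origin: centre of its underside, 7 mm above the table; pocket floor 8 mm above the origin. Axes as the tray's. The three inserts lie in the tray in any order.
- insert_box: Foam insert, grey, 96 x 96 mm and 32 mm high, fixed in the tray; central flat-bottomed pocket, 24 mm deep, rectangular, 50 mm along its x and 84 mm along its y, for the specimen box. Origin: centre of its underside, 7 mm above the table; pocket floor 8 mm above the origin. Axes as the tray's. The three inserts lie in the tray in any order.
- tray: White foam transport tray, fixed to the table, 112 mm along its x, 306 mm along its y, walls 36 mm high and 7 mm thick, its y within 0.25 rad of the world's y; holds the three inserts in a row along its y, 97 mm apart centre to centre, tops 3 mm above its walls. Origin: centre of its underside, z up. Nothing near the jars and boxes is taller than 64 mm.
Not all that is in view belongs to the job. Leave any green look-alike of the jar_wide alone.

How it is judged:
At the end, for the whole second after the job is handed in: Each closed thing stands in its own pocket: within 15 mm of the insert's centre, underside within 5 mm of the pocket floor, tilt under 0.12 rad, at rest (under 0.02 m/s), released. The three open ones stand upright (0.12 rad), within 3 cm of where they were (horizontal distance between jar_wide and insert_wide below 0.015 m and z of jar_wide in the frame of insert_wide between 0.003 and 0.013 m and angle between each of jar_wide, jar_narrow, box_closed, open_wide, open_narrow, box_open's own z axis and vertical below 0.12 rad and linear speed of each of jar_wide, jar_narrow, box_closed below 0.02 m/s and contact force between each of jar_wide, jar_narrow, box_closed and the fingers below 0.1 N and horizontal distance between jar_narrow and insert_narrow below 0.015 m and z of jar_narrow in the frame of insert_narrow between 0.003 and 0.013 m and horizontal distance between box_closed and insert_box below 0.015 m and z of box_closed in the frame of insert_box between 0.003 and 0.013 m and distance of each of open_wide, open_narrow, box_open from where it was at the start of the episode below 0.03 m); the robot touches nothing.
It fails at once if a closed thing is dropped into its pocket instead of set down (enters it faster than 0.8 m/s, a fall of about 3 cm) ((horizontal distance between jar_wide and insert_wide below 0.03 m and height (world z) of jar_wide below 0.05 m and linear speed of jar_wide above 0.8 m/s) or (horizontal distance between jar_narrow and insert_narrow below 0.03 m and height (world z) of jar_narrow below 0.05 m and linear speed of jar_narrow above 0.8 m/s) or (horizontal distance between box_closed and insert_box below 0.03 m and height (world z) of box_closed below 0.05 m and linear speed of box_closed above 0.8 m/s)).
It fails at once if an open jar or box is shifted by more than 3 cm or tipped over ((distance of open_wide from where it was at the start of the episode above 0.03 m or angle between open_wide's own z axis and vertical above 0.5 rad) or (distance of open_narrow from where it was at the start of the episode above 0.03 m or angle between open_narrow's own z axis and vertical above 0.5 rad) or (distance of box_open from where it was at the start of the episode above 0.03 m or angle between box_open's own z axis and vertical above 0.5 rad)).
It also fails if it takes over 77 s, if anything falls off the work surface, if the arm or the gripper's body presses on something with over 40 N, if the wrist force passes 120 N, or if a joint passes its speed limit or range.

## Working session

There is one attempt and no reset: what is moved stays moved. The work goes in short steps, Python scripts to look and compute and a tool call to move; the robot and the scene stay as the last step left them, time stands still between calls to the robot, and variables do not carry over. Pictures are saved under pics/ and viewed, about 12 in all and at most 16, crops included, and the job is handed in when it is done.

Besides the shell and the picture viewer there is one more tool, called after ">>>" as name(argument=value, ...) on one line, values as JSON. apply_moves: Moves the arm, as the interface text tells. Its arguments: {"type":"object","properties":{"series":{"type":"array"},"newtons":{"type":"number"}},"required":["series"]}

```bash
mkdir -p pics && python3 - <<'E'
from rig import robot
import cv2
print(robot.get_obs())
for n in("top","side"):
    im=robot.camera(n); cv2.imwrite(f"pics/{n}0.png",im[:,:,::-1])
    print(n,robot.camera_params(n))
E
```

```text
{'time': 0.0, 'q': array([-1.49449128e+00,  5.28444692e-01,  1.43389173e+00, -2.76733192e-05,
        1.18138742e+00, -1.78524450e-01]), 'joint_velocities': array([-1.30969326e-03,  3.77223510e-04,  2.33747031e-05,  9.80205205e-05,
       -6.80048733e-04, -7.67443485e-04]), 'joint_torque': array([-1.84284501e-03, -4.40039492e+01, -1.76592672e+01,  6.30708318e-02,
        5.81004610e-02, -1.56104475e-04]), 'position': array([ 0.15750366, -0.60412002,  0.24058814]), 'tool_rot': array([ 9.91892484e-01,  1.27075427e-01,  4.16600242e-05, -1.06485594e-03]), 'ft_force': array([-0.46192169, -0.61320805,  0.6783265 ]), 'moment': array([-0.00221499,  0.01613297, -0.01719636]), 'grip_width': 0.08721829752778389}
top {'mtx': array([[509.05331575,   0.        , 278.03892786],
       [  0.        , 509.05331575, 210.74125452],
       [  0.        ,   0.        ,   1.        ]]), 'D': array([-0.09917017,  0.        ,  0.        ,  0.        ,  0.        ]), 'origin': array([0.36882218, 0.01538427, 1.38539134]), 'rotation': array([ 0.70937336, -0.70340987,  0.03467072, -0.02831836])}
side {'mtx': array([[546.43059871,   0.        , 277.64358597],
       [  0.        , 546.43059871, 202.96077525],
       [  0.        ,   0.        ,   1.        ]]), 'D': array([0.0719344, 0.       , 0.       , 0.       , 0.       ]), 'origin': array([ 0.42368995, -1.11995292,  0.88380667]), 'rotation': array([ 0.89522135, -0.02783006,  0.01434261, -0.44452053])}
```

View pics/top0.png

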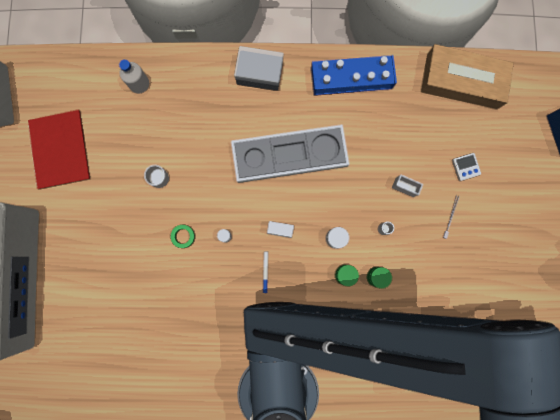

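View pics/side0.png

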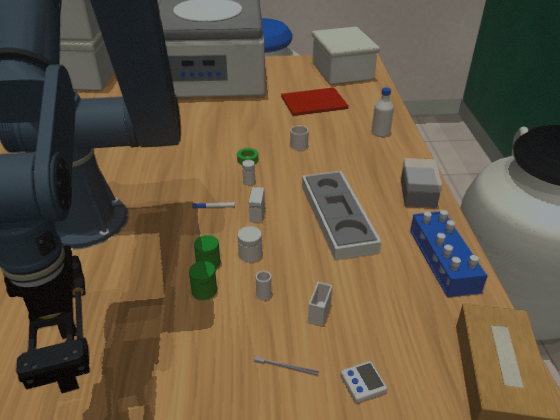

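Top view: narrow jar about (223,236), closed box (280,229), wide jar (338,238), tray centre (290,153) with the pockets narrow, box, wide from left to right. Next, an enlarged crop.

```bash
python3 - <<'E'
import cv2
im=cv2.imread("pics/top0.png")
cv2.imwrite("pics/crop0.png",cv2.resize(im[115:305,200:400],None,fx=4,fy=3.0,interpolation=cv2.INTER_CUBIC))
cv2.imwrite("pics/crop0.png",cv2.resize(im[120:270,205:365],None,fx=4,fy=4,interpolation=cv2.INTER_CUBIC))
E
```

```text
(no output)
```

View pics/crop0.png

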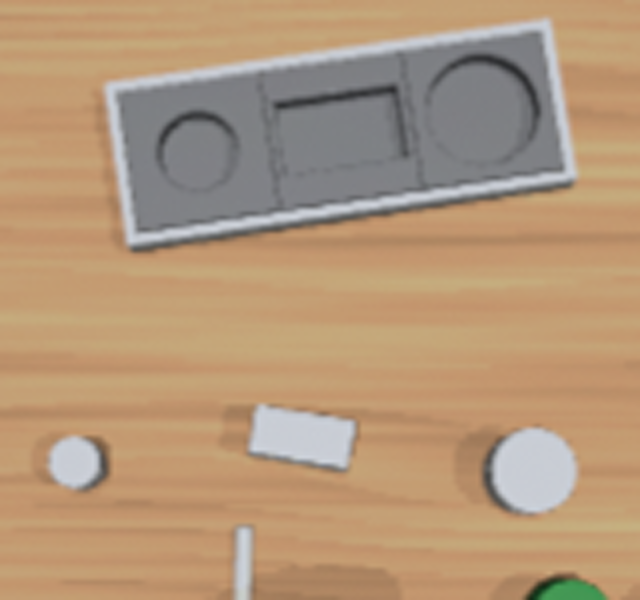

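```bash
cat > h.py <<'E'
import numpy as np, cv2
from rig import robot
from scipy.spatial.transform import Rotation as R
def world(name,px,z):
    p=robot.camera_params(name)
    u=cv2.undistortPoints(np.array([px],float),p["mtx"],p["D"])[0,0]
    d=R.from_quat(p["rotation"]).apply([u[0],u[1],1.]); o=p["origin"]
    return o+d*(z-o[2])/d[2]
def px(name,P):
    p=robot.camera_params(name); r=R.from_quat(p["rotation"]).inv()
    return cv2.projectPoints(r.apply(np.atleast_2d(P)-p["origin"]),np.zeros(3),np.zeros(3),p["mtx"],p["D"])[0][:,0]
def tool_delta(goal,yaw=None):
    """cm shift in tool axes to world goal; turn in deg to bring tool y along world yaw (mod 180), from measured pose"""
    o=robot.get_obs(); r=R.from_quat(o["tool_rot"])
    d=r.inv().apply(np.array(goal)-o["position"])*100
    t=None
    if yaw is not None:
        y=r.apply([0,1,0]); a=np.degrees(yaw-np.arctan2(y[1],y[0])); a=(a+90)%180-90
        t=-a
    return d.round(2),t
E
python3 - <<'E'
from h import *
c=lambda x,y:((x+.5)/4-.5+205,(y+.5)/4-.5+120)
w=lambda x,y,z:world("top",c(x,y),z)
print("narrow",w(76,462,.064)); print("wide",w(533,471,.064),[np.linalg.norm(w(490,471,.064)-w(577,471,.064))])
b=np.array([w(*p,.064) for p in[(258,404),(356,421),(348,469),(249,452)]])
print("box",b.mean(0),np.linalg.norm(b-np.roll(b,1,0),axis=1)); l=b[0]+b[3]-b[1]-b[2]; print("yaw long",np.degrees(np.arctan2(l[1],l[0])))
t=np.array([w(*p,.036) for p in[(106,86),(549,21),(575,179),(131,240)]])
l=t[0]+t[3]-t[1]-t[2]; l/=np.linalg.norm(l)
print("tray",t.mean(0),np.linalg.norm(t-np.roll(t,1,0),axis=1),np.degrees(np.arctan2(l[1],l[0])))
print("pred pockets narrow/box/wide",t.mean(0)+.097*l,t.mean(0)-.097*l)
print("meas",w(198,151,.039),w(482,109,.039))
print("greens", [world("top",p,.064) for p in((347,275),(380,277))])
# side predictions for check
for n,P in(("narrow",w(76,462,.064)),("box",b.mean(0)),("wide",w(533,471,.064)),("pockN",w(198,151,.039)),("pockW",w(482,109,.039))): print(n,px("side",P))
E
```

```text
narrow [0.42213289 0.14472845 0.064     ]
wide [ 0.41876133 -0.15223013  0.064     ] [np.float64(0.05680120798694855)]
box [ 0.4400213  -0.00230881  0.064     ] [0.03176699 0.06468005 0.03164786 0.065192  ]
yaw long 80.6838329729694
tray [ 0.64771376 -0.02687164  0.036     ] [0.1065303  0.30361743 0.11002036 0.30130915] 98.81546820422615
pred pockets narrow/box/wide [0.63284826 0.06898251 0.036     ] [ 0.66257927 -0.12272578  0.036     ]
meas [0.63234883 0.06907511 0.039     ] [ 0.66306794 -0.12173154  0.039     ]
greens [array([ 0.321483  , -0.17591899,  0.064     ]), array([ 0.31660839, -0.2620807 ,  0.064     ])]
narrow [[247.96768865 162.98621093]]
box [[256.17292866 194.39804681]]
wide [[249.00796989 233.01520324]]
pockN [[327.25272847 183.58086809]]
pockW [[350.66275161 228.73071499]]
```

>>> apply_moves(series=[[36.7,-37.2,9,0,0,-65.4,1],[36.7,-37.2,9,0,0,-65.4,1],[36.7,-37.2,9,0,0,-65.4,1],[36.7,-37.2,9,0,0,-65.4,1],[36.7,-37.2,9,0,0,-65.4,1]], newtons=20)

```text
time: 0.52
position: [0.2606, -0.425, 0.2056]
tool_rot: [0.904, 0.428, 0.0, -0.0]
ft_force: [1.2, -1.4, -0.8]
grip_width: 0.0872
```

```bash
python3 -c "
from h import *
print(tool_delta([.419,-.152,.15],np.radians(-10)));print(robot.get_obs()['q'])"
```

```text
(array([31.16, -5.04,  5.58]), np.float64(-29.2958004529913))
[-1.24533757e+00  4.10627907e-01  1.78319465e+00  2.63250952e-04
  9.48393832e-01 -5.59649900e-01]
```

>>> apply_moves(series=[[31,-5,5.5,0,0,-29.3,1],[31,-5,5.5,0,0,-29.3,1],[31,-5,5.5,0,0,-29.3,1],[31,-5,5.5,0,0,-29.3,1],[31,-5,5.5,0,0,-29.3,1]])

```text
time: 0.93
position: [0.3646, -0.2482, 0.1699]
tool_rot: [0.766, 0.642, 0.0, -0.0]
ft_force: [1.3, -0.1, 0.3]
grip_width: 0.0868
```

```bash
python3 -c "
from h import *
print(tool_delta([.419,-.152,.15],np.radians(-10)));print(robot.get_obs()['q'])"
```

```text
(array([10.42,  3.67,  1.99]), np.float64(-0.07109892737391021))
[-8.52092108e-01  4.05135858e-01  1.95413212e+00  3.39577288e-05
  7.82557527e-01 -6.76342341e-01]
```

>>> apply_moves(series=[[10.4,3.7,2,0,0,0,1],[10.4,3.7,2,0,0,0,1],[10.4,3.7,2,0,0,0,1],[10.4,3.7,2,0,0,0,1],[10.4,3.7,2,0,0,0,1]])

```text
time: 1.35
position: [0.4193, -0.1528, 0.1498]
tool_rot: [0.766, 0.642, -0.0, -0.001]
ft_force: [-0.0, 0.2, 0.9]
grip_width: 0.0871
```

```bash
python3 - <<'E'
from h import *
print(tool_delta([.419,-.152,.15],np.radians(-10)));o=robot.get_obs();print(o['q'],o['position'])
a=robot.camera("side");b=robot.camera("top")
f=lambda im,x,y:cv2.resize(im[y:y+130,x:x+130,::-1],None,fx=3,fy=3,interpolation=cv2.INTER_CUBIC)
cv2.imwrite("pics/w1.png",np.hstack([f(a,185,150),f(b,275,175)]))
E
```

```text
(array([ 0.08, -0.05, -0.02]), np.float64(-0.05077083512583158))
[-6.00738223e-01  4.49478012e-01  1.95944224e+00 -3.39623260e-04
  7.33918987e-01 -4.25066660e-01] [ 0.41931626 -0.1528446   0.14983208]
```

View pics/w1.png

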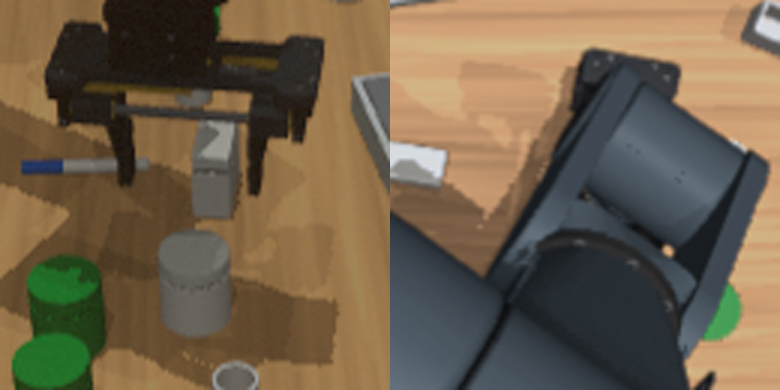

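Side crop: the fingers straddle the jar's column (jar centre at crop x≈195, finger midpoint ≈190), so I can descend.

>>> apply_moves(series=[[0.1,0,4,0,0,0,1],[0.1,0,7,0,0,0,1],[0.1,0,9,0,0,0,1],[0.1,0,10.3,0,0,0,1],[0.1,0,10.3,0,0,0,1]])

```text
time: 1.87
position: [0.4179, -0.1545, 0.0452]
tool_rot: [0.769, 0.64, -0.001, -0.002]
ft_force: [-0.1, -0.4, -0.1]
grip_width: 0.0871
```

>>> apply_moves(series=[[0,0,0,0,0,0,0.5],[0,0,0,0,0,0,0.4],[0,0,0,0,0,0,0.3],[0,0,0,0,0,0,0.3],[0,0,0,0,0,0,0.3]], newtons=20)

```text
time: 2.28
position: [0.4198, -0.1538, 0.0481]
tool_rot: [0.768, 0.641, 0.0, 0.001]
ft_force: [-0.3, -0.3, -0.4]
grip_width: 0.0616
```

>>> apply_moves(series=[[0,0,0,0,0,0,0.3],[0,0,0,0,0,0,0.3],[0,0,-1,0,0,0,0.3],[0,0,-3,0,0,0,0.3],[0,0,-3,0,0,0,0.3]])

```text
time: 2.7
position: [0.4204, -0.1538, 0.0791]
tool_rot: [0.768, 0.641, 0.001, 0.002]
ft_force: [0.0, -0.5, -0.8]
grip_width: 0.0555
```

```bash
python3 -c "
from h import *
print(tool_delta([.663,-.122,.15],np.radians(8.8)));print(robot.get_obs()['grip_width'])"
```

```text
(array([ 7.44, 23.33, -7.02]), np.float64(-19.06427690934666))
0.05547671537573741
```

>>> apply_moves(series=[[0,0,-3.5,0,0,0,0.3],[0.5,1.5,-7,0,0,-5,0.3],[1.6,5,-7,0,0,-10,0.3],[2.7,8.5,-7,0,0,-15,0.3],[3.8,12,-7,0,0,-19,0.3]])

```text
time: 3.12
position: [0.5456, -0.1371, 0.1478]
tool_rot: [0.65, 0.76, 0.0, 0.001]
ft_force: [0.8, -1.8, -1.3]
grip_width: 0.0552
```

```bash
python3 -c "
from h import *
print(tool_delta([.663,-.122,.15],np.radians(8.8)));print(robot.get_obs()['grip_width'])"
```

```text
(array([-0.33, 11.83, -0.21]), np.float64(0.12104485016880062))
0.05524714046461867
```

>>> apply_moves(series=[[-0.1,4,0,0,0,0,0.3],[-0.2,8,0,0,0,0,0.3],[-0.3,11.8,0,0,0,0,0.3],[-0.3,11.8,0,0,0,0,0.3],[-0.3,11.8,0,0,0,0,0.3]])

```text
time: 3.53
position: [0.6626, -0.1217, 0.1457]
tool_rot: [0.651, 0.759, -0.0, -0.0]
ft_force: [-0.6, -0.2, -0.3]
grip_width: 0.0553
```

```bash
python3 - <<'E'
from h import *
print(tool_delta([.663,-.122,.15],np.radians(8.8)));o=robot.get_obs();print(o['position'],o['grip_width'])
a=robot.camera("side");b=robot.camera("top")
f=lambda im,x,y:cv2.resize(im[y:y+130,x:x+130,::-1],None,fx=3,fy=3,interpolation=cv2.INTER_CUBIC)
cv2.imwrite("pics/w2.png",np.hstack([f(a,280,140),f(b,250,90)]))
E
```

```text
(array([-0.04,  0.04, -0.43]), np.float64(0.026146834350981862))
[ 0.66258588 -0.12170513  0.14566554] 0.05534463304536811
```

View pics/w2.png

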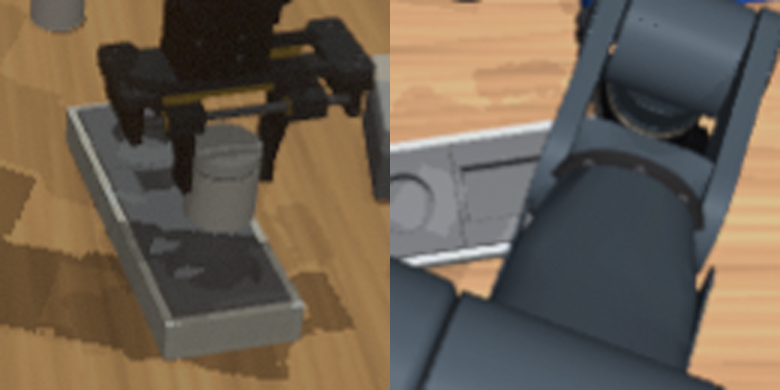

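The jar hangs upright in the gripper over its pocket. Lowering it.

>>> apply_moves(series=[[0,0,2.5,0,0,0,0.3],[0,0,5,0,0,0,0.3],[0,0,7,0,0,0,0.3],[0,0,7.6,0,0,0,0.3],[0,0,7.6,0,0,0,0.3]])

```text
time: 4.05
position: [0.6582, -0.1222, 0.069]
tool_rot: [0.652, 0.758, -0.001, -0.003]
ft_force: [0.4, 0.9, -0.5]
grip_width: 0.0548
```

>>> apply_moves(series=[[0,0,0.1,0,0,0,0.3],[0,0,0.2,0,0,0,0.3],[0,0,0.3,0,0,0,0.3],[0,0,0.4,0,0,0,0.3],[0,0,0.4,0,0,0,0.3]])

```text
time: 4.47
position: [0.6616, -0.1226, 0.068]
tool_rot: [0.651, 0.759, 0.0, 0.001]
ft_force: [1.1, 0.3, -1.3]
grip_width: 0.0555
```

>>> apply_moves(series=[[0,0,0.1,0,0,0,0.3],[0,0,0.2,0,0,0,0.3],[0,0,0.3,0,0,0,0.3],[0,0,0.4,0,0,0,0.3],[0,0,0.4,0,0,0,0.3]])

```text
time: 4.88
position: [0.6613, -0.1225, 0.0631]
tool_rot: [0.651, 0.759, -0.0, -0.0]
ft_force: [-0.1, -1.5, -1.6]
grip_width: 0.0549
```

>>> apply_moves(series=[[0,0,0.1,0,0,0,0.3],[0,0,0.1,0,0,0,0.3],[0,0,0.2,0,0,0,0.3],[0,0,0.2,0,0,0,0.3],[0,0,0.2,0,0,0,0.3]])

```text
time: 5.3
position: [0.6613, -0.1225, 0.0629]
tool_rot: [0.651, 0.759, -0.0, 0.0]
ft_force: [-2.6, 0.5, 9.3]
grip_width: 0.0549
```

Contact on the pocket floor (9 N up). Release and rise.

>>> apply_moves(series=[[0,0,-0.1,0,0,0,0.75],[0,0,-0.1,0,0,0,0.85],[0,0,-0.1,0,0,0,1],[0,0,-0.1,0,0,0,1],[0,0,-0.1,0,0,0,1]])

```text
time: 5.72
position: [0.6612, -0.1225, 0.0618]
tool_rot: [0.651, 0.759, -0.0, -0.0]
ft_force: [-0.1, 0.1, -0.3]
grip_width: 0.0803
```

>>> apply_moves(series=[[0,0,-0.5,0,0,0,1],[0,0,-3,0,0,0,1],[0,0,-6,0,0,0,1],[0,0,-9,0,0,0,1],[0,0,-9,0,0,0,1]])

```text
time: 6.13
position: [0.6654, -0.1238, 0.1592]
tool_rot: [0.651, 0.759, 0.002, 0.006]
ft_force: [1.1, 1.3, 1.4]
grip_width: 0.0868
```

```bash
python3 - <<'E'
from h import *
print(tool_delta([.440,-.0023,.15],np.radians(-9.3)))
E
```

```text
(array([ 15.43, -20.45,   0.6 ]), np.float64(18.01778025194531))
```

>>> apply_moves(series=[[15.4,-20.5,0.6,0,0,18,1],[15.4,-20.5,0.6,0,0,18,1],[15.4,-20.5,0.6,0,0,18,1],[15.4,-20.5,0.6,0,0,18,1],[15.4,-20.5,0.6,0,0,18,1]])

```text
time: 6.55
position: [0.476, -0.0233, 0.1475]
tool_rot: [0.762, 0.647, 0.0, 0.0]
ft_force: [0.5, 0.5, -0.1]
grip_width: 0.0871
```

```bash
python3 - <<'E'
from h import *
print(tool_delta([.440,-.0023,.15],np.radians(-9.3)))
E
```

```text
(array([ 1.49, -3.89, -0.25]), np.float64(-0.019456831555444865))
```

>>> apply_moves(series=[[1.5,-3.9,-0.2,0,0,0,1],[1.5,-3.9,-0.2,0,0,0,1],[1.5,-3.9,-0.2,0,0,0,1],[1.5,-3.9,-0.2,0,0,0,1]])

```text
time: 6.88
position: [0.4431, -0.0033, 0.1499]
tool_rot: [0.762, 0.648, 0.001, 0.001]
ft_force: [1.3, -0.0, 0.6]
grip_width: 0.087
```

```bash
python3 - <<'E'
from h import *
print(tool_delta([.440,-.0023,.15],np.radians(-9.3)))
a=robot.camera("side");b=robot.camera("top")
f=lambda im,x,y:cv2.resize(im[y:y+130,x:x+130,::-1],None,fx=3,fy=3,interpolation=cv2.INTER_CUBIC)
cv2.imwrite("pics/b1.png",np.hstack([f(a,190,110),f(a,280,140)]))
E
```

```text
(array([ 0.05, -0.33, -0.01]), np.float64(0.027657554818816266))
```

View pics/b1.png

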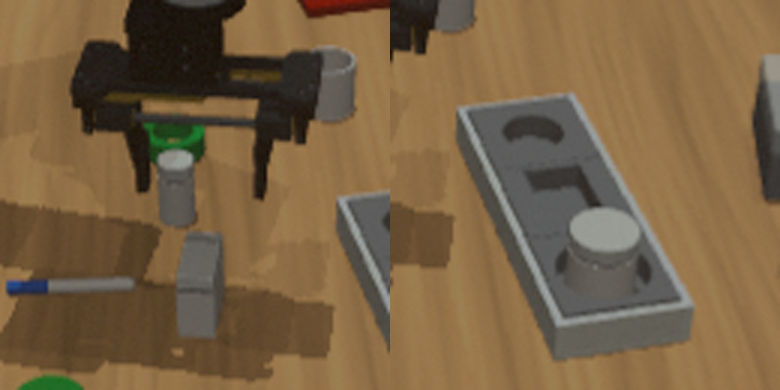

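The wide jar sits in its pocket, and the fingers straddle the box (box and finger midpoint both at crop x≈202). Descend.

>>> apply_moves(series=[[0,-0.2,4,0,0,0,1],[0,-0.2,7,0,0,0,1],[0,-0.2,9,0,0,0,1],[0,-0.2,10.3,0,0,0,1],[0,-0.2,10.3,0,0,0,1]])

```text
time: 7.4
position: [0.4402, -0.0033, 0.0438]
tool_rot: [0.762, 0.647, -0.001, -0.001]
ft_force: [-0.8, -0.5, -0.5]
grip_width: 0.0868
```

>>> apply_moves(series=[[0,0,0,0,0,0,0.6],[0,0,0,0,0,0,0.45],[0,0,0,0,0,0,0.3],[0,0,0,0,0,0,0.15],[0,0,0,0,0,0,0.1]], newtons=20)

```text
time: 7.82
position: [0.4404, -0.0028, 0.0472]
tool_rot: [0.762, 0.648, 0.001, 0.001]
ft_force: [-0.5, -0.5, 0.2]
grip_width: 0.0611
```

>>> apply_moves(series=[[0,0,0,0,0,0,0.1],[0,0,0,0,0,0,0.1],[0,0,0,0,0,0,0.1],[0,0,0,0,0,0,0.1],[0,0,0,0,0,0,0.1]])

```text
time: 8.23
position: [0.4398, -0.0026, 0.0464]
tool_rot: [0.762, 0.648, 0.0, 0.0]
ft_force: [-0.2, 0.7, 2.0]
grip_width: 0.0322
```

>>> apply_moves(series=[[0,0,0,0,0,0,0.1],[0,0,0,0,0,0,0.1],[0,0,-1,0,0,0,0.1],[0,0,-3,0,0,0,0.1],[0,0,-3,0,0,0,0.1]])

```text
time: 8.65
position: [0.4407, -0.0028, 0.078]
tool_rot: [0.762, 0.648, 0.001, 0.001]
ft_force: [0.0, 0.4, -1.3]
grip_width: 0.0321
```

```bash
python3 - <<'E'
from h import *
print(tool_delta([.648,-.0265,.15],np.radians(8.8)))
E
```

```text
(array([ 1.01, 20.87, -7.13]), np.float64(-18.08467870982983))
```

>>> apply_moves(series=[[0,0,-3.5,0,0,0,0.1],[0.1,1.5,-7,0,0,-5,0.1],[0.3,5,-7,0,0,-10,0.1],[0.4,9,-7,0,0,-15,0.1],[0.6,13,-7,0,0,-18,0.1]])

```text
time: 9.07
position: [0.57, -0.0178, 0.1468]
tool_rot: [0.65, 0.76, 0.0, 0.0]
ft_force: [0.2, -0.2, -1.2]
grip_width: 0.0316
```

```bash
python3 - <<'E'
from h import *
print(tool_delta([.648,-.0265,.15],np.radians(8.8)))
E
```

```text
(array([-2.07,  7.57, -0.31]), np.float64(0.12548579165054718))
```

>>> apply_moves(series=[[-1,3.6,-0.2,0,0,0,0.1],[-2.1,7.5,-0.2,0,0,0,0.1],[-2.1,7.5,-0.2,0,0,0,0.1],[-2.1,7.5,-0.2,0,0,0,0.1],[-2.1,7.5,-0.2,0,0,0,0.1]])

```text
time: 9.48
position: [0.6447, -0.0268, 0.1466]
tool_rot: [0.651, 0.759, -0.001, -0.002]
ft_force: [-0.1, 0.4, -2.0]
grip_width: 0.0318
```

```bash
python3 - <<'E'
from h import *
print(tool_delta([.648,-.0265,.15],np.radians(8.8)),robot.get_obs()['position'])
a=robot.camera("side")
cv2.imwrite("pics/b2.png",cv2.resize(a[110:250,260:400,::-1],None,fx=4,fy=4,interpolation=cv2.INTER_CUBIC))
E
```

```text
(array([-0.02,  0.33, -0.34]), np.float64(-0.08769764108157574)) [ 0.64470525 -0.02679549  0.14663575]
```

View pics/b2.png

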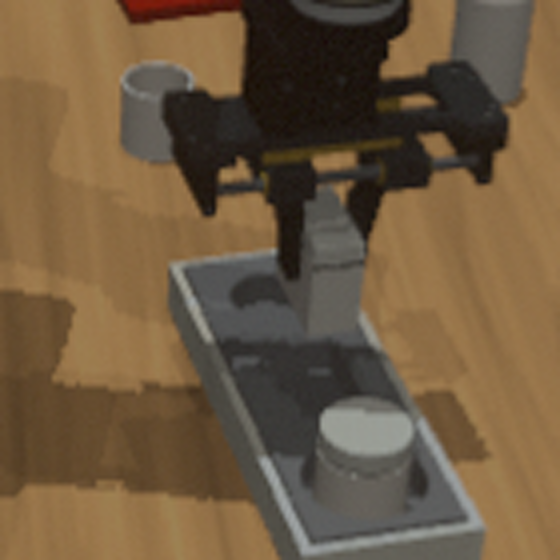

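The box is held upright and aligned with the tray. Lowering.

>>> apply_moves(series=[[0,0.1,2.5,0,0,0,0.1],[0,0.1,5,0,0,0,0.1],[0,0.1,7,0,0,0,0.1],[0,0.1,8,0,0,0,0.1],[0,0.1,8,0,0,0,0.1]])

```text
time: 9.95
position: [0.644, -0.0263, 0.0657]
tool_rot: [0.651, 0.759, -0.002, -0.003]
ft_force: [-1.5, 0.3, -0.7]
grip_width: 0.0318
```

>>> apply_moves(series=[[0,0,0.1,0,0,0,0.1],[0,0,0.2,0,0,0,0.1],[0,0,0.3,0,0,0,0.1],[0,0,0.3,0,0,0,0.1],[0,0,0.3,0,0,0,0.1]])

```text
time: 10.37
position: [0.6478, -0.0271, 0.0664]
tool_rot: [0.651, 0.759, 0.0, 0.001]
ft_force: [0.9, 0.5, -1.1]
grip_width: 0.0321
```

>>> apply_moves(series=[[0,0,0.1,0,0,0,0.1],[0,0,0.2,0,0,0,0.1],[0,0,0.3,0,0,0,0.1],[0,0,0.3,0,0,0,0.1],[0,0,0.3,0,0,0,0.1]])

```text
time: 10.78
position: [0.6472, -0.0269, 0.0622]
tool_rot: [0.651, 0.759, -0.0, -0.0]
ft_force: [0.2, -0.9, -1.4]
grip_width: 0.0318
```

>>> apply_moves(series=[[0,0,0.1,0,0,0,0.1],[0,0,0.1,0,0,0,0.1],[0,0,0.2,0,0,0,0.1],[0,0,0.2,0,0,0,0.1],[0,0,0.2,0,0,0,0.1]])

```text
time: 11.2
position: [0.6475, -0.027, 0.0615]
tool_rot: [0.651, 0.759, 0.0, 0.0]
ft_force: [-1.0, -0.0, 4.4]
grip_width: 0.0319
```

>>> apply_moves(series=[[0,0,0,0,0,0,0.5],[0,0,0,0,0,0,0.7],[0,0,0,0,0,0,0.9],[0,0,0,0,0,0,1],[0,0,0,0,0,0,1]])

```text
time: 11.62
position: [0.6472, -0.027, 0.0601]
tool_rot: [0.651, 0.759, -0.0, -0.0]
ft_force: [0.8, 0.1, -0.4]
grip_width: 0.0572
```

>>> apply_moves(series=[[0,0,-0.5,0,0,0,1],[0,0,-3,0,0,0,1],[0,0,-6,0,0,0,1],[0,0,-9,0,0,0,1],[0,0,-9,0,0,0,1]])

```text
time: 12.03
position: [0.6515, -0.0277, 0.1571]
tool_rot: [0.651, 0.759, 0.003, 0.005]
ft_force: [-0.0, 0.1, 0.0]
grip_width: 0.0851
```

```bash
python3 - <<'E'
from h import *
print(tool_delta([.422,.1447,.15],np.radians(8.8)))
E
```

```text
(array([ 20.52, -20.07,   0.39]), np.float64(-0.08146214959272413))
```

>>> apply_moves(series=[[20.5,-20,0.4,0,0,0,1],[20.5,-20,0.4,0,0,0,1],[20.5,-20,0.4,0,0,0,1],[20.5,-20,0.4,0,0,0,1],[20.5,-20,0.4,0,0,0,1]])

```text
time: 12.45
position: [0.4793, 0.0992, 0.1477]
tool_rot: [0.652, 0.758, 0.0, 0.0]
ft_force: [0.2, 0.4, 0.3]
grip_width: 0.0872
```

```bash
python3 - <<'E'
from h import *
print(tool_delta([.422,.1447,.15],np.radians(8.8)))
E
```

```text
(array([ 5.36, -4.97, -0.24]), np.float64(-0.14025462951769896))
```

>>> apply_moves(series=[[5.4,-5,-0.2,0,0,0,1],[5.4,-5,-0.2,0,0,0,1],[5.4,-5,-0.2,0,0,0,1],[5.4,-5,-0.2,0,0,0,1],[5.4,-5,-0.2,0,0,0,1]])

```text
time: 12.87
position: [0.4247, 0.1443, 0.1499]
tool_rot: [0.651, 0.759, 0.001, 0.001]
ft_force: [0.3, -0.9, -0.4]
grip_width: 0.0872
```

```bash
python3 - <<'E'
from h import *
print(tool_delta([.422,.1447,.15],np.radians(8.8)),robot.get_obs()['q'])
a=robot.camera("side")
f=lambda im,x,y:cv2.resize(im[y:y+130,x:x+130,::-1],None,fx=3,fy=3,interpolation=cv2.INTER_CUBIC)
cv2.imwrite("pics/n1.png",np.hstack([f(a,180,90),f(a,280,140)]))
E
```

```text
(array([ 0.08, -0.26, -0.01]), np.float64(-0.05367186652210876)) [ 7.75232269e-02  4.50429244e-01  1.95678368e+00 -2.84783795e-04
  7.31715482e-01 -7.49168476e-02]
```

View pics/n1.png

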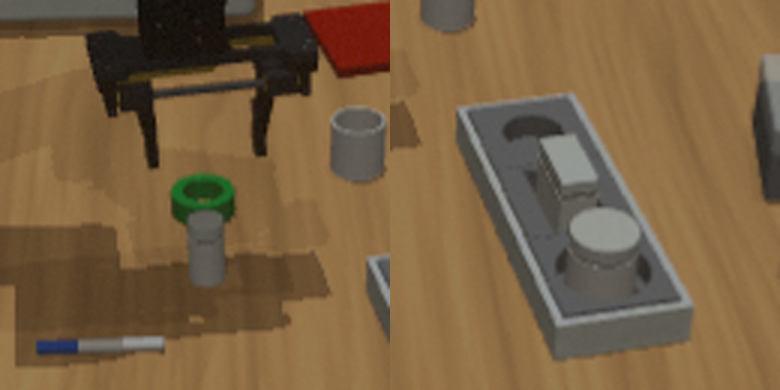

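The box is in its pocket, and the fingers straddle the narrow jar. Descend and grip.

>>> apply_moves(series=[[0,-0.2,4,0,0,0,1],[0,-0.2,7,0,0,0,1],[0,-0.2,9,0,0,0,1],[0,-0.2,10.3,0,0,0,1],[0,-0.2,10.3,0,0,0,1]])

```text
time: 13.33
position: [0.4218, 0.1428, 0.0439]
tool_rot: [0.652, 0.758, -0.001, -0.001]
ft_force: [-0.5, 0.2, 0.5]
grip_width: 0.0871
```

>>> apply_moves(series=[[0,0,0,0,0,0,0.6],[0,0,0,0,0,0,0.45],[0,0,0,0,0,0,0.3],[0,0,0,0,0,0,0.15],[0,0,0,0,0,0,0.1]], newtons=15)

```text
time: 13.75
position: [0.422, 0.1439, 0.0473]
tool_rot: [0.651, 0.759, 0.001, 0.001]
ft_force: [0.1, -1.0, 0.0]
grip_width: 0.0615
```

>>> apply_moves(series=[[0,0,0,0,0,0,0.1],[0,0,0,0,0,0,0.1],[0,0,0,0,0,0,0.1],[0,0,0,0,0,0,0.1],[0,0,0,0,0,0,0.1]])

```text
time: 14.17
position: [0.4214, 0.1439, 0.0466]
tool_rot: [0.651, 0.759, 0.0, 0.0]
ft_force: [-0.9, 0.8, 0.6]
grip_width: 0.0334
```

>>> apply_moves(series=[[0,0,0,0,0,0,0.1],[0,0,0,0,0,0,0.1],[0,0,-1,0,0,0,0.1],[0,0,-3,0,0,0,0.1],[0,0,-3,0,0,0,0.1]])

```text
time: 14.58
position: [0.4223, 0.1441, 0.0781]
tool_rot: [0.651, 0.759, 0.001, 0.001]
ft_force: [0.6, -0.2, -0.5]
grip_width: 0.0333
```

```bash
python3 - <<'E'
from h import *
print(tool_delta([.6325,.069,.15],np.radians(8.8)))
E
```

```text
(array([-10.61,  19.66,  -7.12]), np.float64(-0.08243785971650652))
```

>>> apply_moves(series=[[0,0,-3.5,0,0,0,0.1],[-0.8,1.5,-7,0,0,0,0.1],[-2.6,4.8,-7,0,0,0,0.1],[-4.4,8.2,-7,0,0,0,0.1],[-6.2,11.5,-7,0,0,0,0.1]])

```text
time: 15.0
position: [0.5458, 0.0997, 0.147]
tool_rot: [0.651, 0.759, 0.001, 0.001]
ft_force: [0.5, -0.4, -0.8]
grip_width: 0.0335
```

```bash
python3 - <<'E'
from h import *
print(tool_delta([.6325,.069,.15],np.radians(8.8)))
E
```

```text
(array([-4.35,  8.1 , -0.29]), np.float64(-0.05530300579749792))
```

>>> apply_moves(series=[[-1.8,3.4,-0.2,0,0,0,0.1],[-3.5,6.6,-0.2,0,0,0,0.1],[-4.3,8.1,-0.2,0,0,0,0.1],[-4.3,8.1,-0.2,0,0,0,0.1],[-4.3,8.1,-0.2,0,0,0,0.1]])

```text
time: 15.42
position: [0.6306, 0.0694, 0.147]
tool_rot: [0.652, 0.758, -0.001, -0.001]
ft_force: [-1.4, 0.2, -0.3]
grip_width: 0.0332
```

```bash
python3 - <<'E'
from h import *
print(tool_delta([.6325,.069,.15],np.radians(8.8)))
a=robot.camera("side")
cv2.imwrite("pics/n2.png",cv2.resize(a[110:250,260:400,::-1],None,fx=4,fy=4,interpolation=cv2.INTER_CUBIC))
E
```

```text
(array([-0.06,  0.18, -0.3 ]), np.float64(-0.1465488702057769))
```

View pics/n2.png

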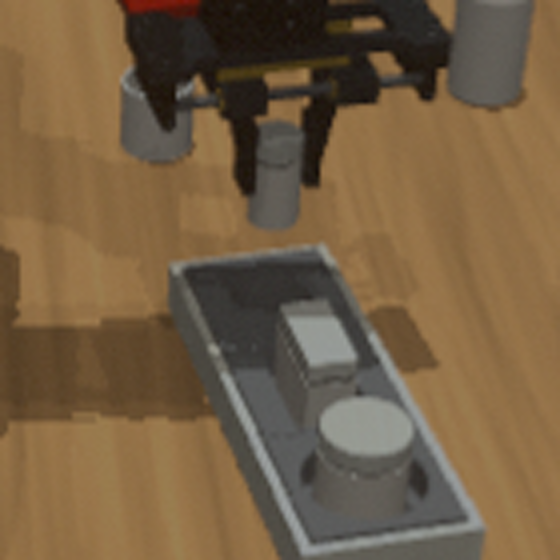

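The narrow jar is held upright over its pocket. Lowering.

>>> apply_moves(series=[[0,0.1,2.5,0,0,0,0.1],[0,0.1,5,0,0,0,0.1],[0,0.1,7,0,0,0,0.1],[0,0.1,8,0,0,0,0.1],[0,0.1,8,0,0,0,0.1]])

```text
time: 15.88
position: [0.6283, 0.0708, 0.0657]
tool_rot: [0.651, 0.759, -0.002, -0.003]
ft_force: [0.3, 0.3, -1.7]
grip_width: 0.0334
```

>>> apply_moves(series=[[0,0,0.1,0,0,0,0.1],[0,0,0.2,0,0,0,0.1],[0,0,0.3,0,0,0,0.1],[0,0,0.3,0,0,0,0.1],[0,0,0.3,0,0,0,0.1]])

```text
time: 16.3
position: [0.6325, 0.0699, 0.0664]
tool_rot: [0.651, 0.759, 0.0, 0.001]
ft_force: [-0.7, -0.2, 0.0]
grip_width: 0.0338
```

>>> apply_moves(series=[[0,0,0.1,0,0,0,0.1],[0,0,0.2,0,0,0,0.1],[0,0,0.3,0,0,0,0.1],[0,0,0.3,0,0,0,0.1],[0,0,0.3,0,0,0,0.1]])

```text
time: 16.72
position: [0.6319, 0.0699, 0.0623]
tool_rot: [0.651, 0.759, -0.0, -0.0]
ft_force: [0.2, 0.4, -1.0]
grip_width: 0.0334
```

>>> apply_moves(series=[[0,0,0.1,0,0,0,0.1],[0,0,0.1,0,0,0,0.1],[0,0,0.2,0,0,0,0.1],[0,0,0.2,0,0,0,0.1],[0,0,0.2,0,0,0,0.1]])

```text
time: 17.13
position: [0.6322, 0.0699, 0.0615]
tool_rot: [0.651, 0.759, 0.0, 0.0]
ft_force: [-0.9, 0.7, 6.0]
grip_width: 0.0337
```

>>> apply_moves(series=[[0,0,0,0,0,0,0.5],[0,0,0,0,0,0,0.7],[0,0,0,0,0,0,0.9],[0,0,0,0,0,0,1],[0,0,0,0,0,0,1]])

```text
time: 17.55
position: [0.6318, 0.0699, 0.0602]
tool_rot: [0.651, 0.759, -0.0, -0.0]
ft_force: [-0.4, 0.6, -1.5]
grip_width: 0.0589
```

>>> apply_moves(series=[[0,0,-0.5,0,0,0,1],[0,0,-3,0,0,0,1],[0,0,-6,0,0,0,1],[0,0,-9,0,0,0,1],[0,0,-9,0,0,0,1]])

```text
time: 17.97
position: [0.6361, 0.0698, 0.157]
tool_rot: [0.651, 0.759, 0.004, 0.005]
ft_force: [0.4, -0.4, -0.1]
grip_width: 0.0855
```

>>> apply_moves(series=[[4,-4,-2,0,0,0,1],[4,-8,-4,0,0,0,1],[4,-12,-6,0,0,0,1],[4,-16,-8,0,0,0,1],[4,-20,-8,0,0,0,1]])

```text
time: 18.38
position: [0.4482, 0.0822, 0.2288]
tool_rot: [0.651, 0.759, 0.001, 0.002]
ft_force: [1.2, -0.6, 1.3]
grip_width: 0.0871
```

>>> apply_moves(series=[[4,0,0,0,0,0,1],[8,0,0,0,0,0,1],[12,0,0,0,0,0,1],[12,0,0,0,0,0,1],[12,0,0,0,0,0,1]])

```text
time: 18.8
position: [0.4292, 0.2024, 0.227]
tool_rot: [0.65, 0.76, 0.0, 0.0]
ft_force: [0.4, 0.0, -0.9]
grip_width: 0.087
```

```bash
python3 - <<'E'
from h import *
a=robot.camera("side");b=robot.camera("top");cv2.imwrite("pics/topend.png",b[:,:,::-1])
f=lambda im,x,y:cv2.resize(im[y:y+130,x:x+130,::-1],None,fx=3,fy=3,interpolation=cv2.INTER_CUBIC)
cv2.imwrite("pics/e1.png",np.vstack([np.hstack([f(a,280,140),f(b,225,90)])]))
d=np.abs(b.astype(int)-cv2.imread("pics/top0.png")[:,:,::-1]).max(2)
for n,(x,y) in dict(ow=(156,176),on=(387,228),bo=(407,185)).items():
    print(n,(d[y-18:y+18,x-18:x+18]>40).sum(),"px changed")
E
```

```text
ow 108 px changed
on 0 px changed
bo 0 px changed
```

View pics/e1.png

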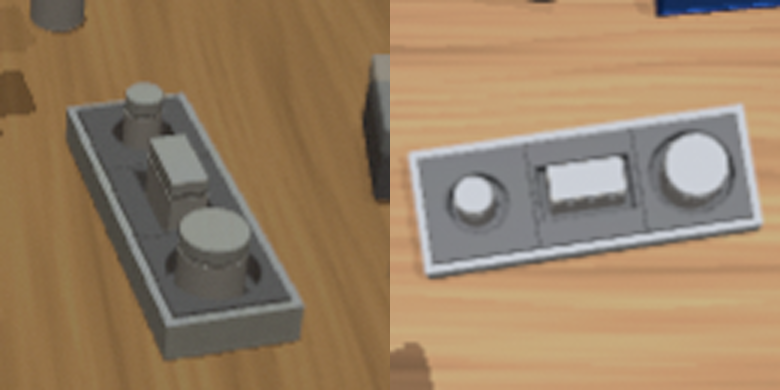

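All three sit in their pockets. A quick numeric check, plus a look at the open wide jar, where 108 pixels changed (probably shadow).

```bash
python3 - <<'E'
from h import *
for n,p,c in(("N",(83,196),(.6325,.069)),("B",(197,180),(.648,-.0265)),("W",(307,164),(.663,-.122))):
    w=world("top",((p[0]+1)/3-.5+225,(p[1]+1)/3-.5+90),.079);print(n,w[:2].round(4),"off mm",((w[:2]-c)*1000).round(1))
f=lambda i:cv2.resize(cv2.imread(i)[145:210,120:190],None,fx=5,fy=5)
cv2.imwrite("pics/ow.png",np.hstack([f("pics/top0.png"),f("pics/topend.png")]))
E
```

```text
N [0.6303 0.0718] off mm [-2.2  2.8]
B [ 0.6454 -0.0271] off mm [-2.6 -0.6]
W [ 0.6607 -0.123 ] off mm [-2.3 -1. ]
```

View pics/ow.png

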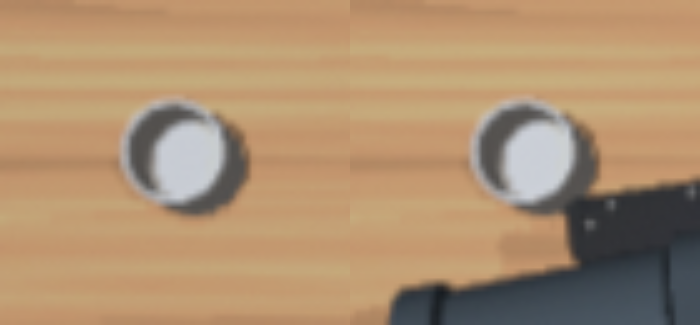

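The open wide jar has not moved; the arm and its shadow caused the changed pixels. Handing in.

```bash
python3 -c "
from rig import robot
print(robot.hand_in())"
```

```text
the job is handed in; nothing more can be done
None
```

I packed the closed wide jar, the closed specimen box and the closed narrow jar, each into its own pocket, and handed the job in at about 19 s. Each was lowered until the wrist force showed floor contact (9, 4 and 6 N), then released, and the arm was backed clear.

- **Placement:** the final pictures show all three upright. Measured from the top camera, they are within about 4 mm of the pocket centres, against the 15 mm allowed.
- **Open items:** the three open items have not moved. The pictures showed no change at the narrow jar and the box. The pixel changes near the wide jar were only the arm and its shadow.
- **Failed or conflicting checks:** none. The hand-in gives no verdict, so the result itself is unconfirmed.

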